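# Change the snap cap of an air sampler and hold it down

### The arm

A 6-joint arm with a two-finger parallel gripper is mounted at the origin on the work surface; the furniture and walls round the work are solid. World frame = base frame: x ahead of the robot, y to its left, z up, the work surface at z = 0. Lengths are in m, angles in rad, forces in N, time in s.
With the tool pointing down it reaches from about 0.35 to 0.85 m from the base axis. Payload 8.1 kg.
Tool frame: the origin (TCP) lies between the finger pads; the fingertips stand 11 mm ahead of it and the grasp point (between the pads) lies 8 mm behind it (tips_ahead is the z of the fingertips in the tool frame, in m); z points along the fingers, y is the line along which they close (so a half turn about z gives the same grasp; the last joint's range is limited). The gripper opens to 93 mm and grips with 3 to 60 N. Pads are 15 mm wide; open, the fingers measure 128 mm over their backs; the gripper's body (75 mm by 188 mm) begins 65 mm behind the grasp point.
Start: joints at [-1.265, 0.13, 1.488, -0, 1.523, -0.085], TCP at [0.229, -0.555, 0.23] pointing down, gripper open.
Joint ranges: [-2.96, 2.96], [-0.89, 2.26], [0.02, 2.5], [-1.34, 4.48], [0, 2.73], [-2.66, 2.66]. Speed limits (rad/s): [2.39, 2.39, 2.79, 3.14, 3.14, 3.14].

### API

Orientations are given as a rotation vector (axis times angle).
In Python, from plant import read_state, read_camera, close_job, tips_ahead gives the robot as it stands. The module is installed in compiled form; this text tells all that it offers.
- The arm moves only by the tool move_arm, never from a script. Its argument "plan" is a list of rows, each a list of 7 numbers: the turn, a rotation vector about the tool's x, y, z in units of 6 degrees (1.0 is 6 degrees), then the shift along the tool's x, y, z in units of 25 mm (1.0 is 25 mm), then the finger opening in mm, from 0 to 93. A call has exactly 10 rows; each row shifts and turns the commanded pose from where the row before left it, along the tool's axes as they then stand; what a row does not reach is not made up. A row lasts 1/10 s, in which the tool goes at most 50 mm and 8.59 degrees, less where a joint would pass 70% of its speed; a pose out of reach is approached as far as the arm can. A call is refused whole if a number of a shift passes 1 or a number of a turn 1, either way. A call with a gripper value outside its range is refused whole. The fingers move at their own pace and stop on an object; "force" is the grip in N (left out, the last holds). Time passes only in rows, so rows that do not move let the fingers close, or fill a call up. It gives the time, the measured TCP pose, the force, the opening and the grip force at its end, in the units of the state.
- read_state(): the state, without advancing time (a new reading comes with each control period).
- read_camera(name): name is "side" or "top" or "wrist"; returns a dict with "frame" (480x640x3 uint8, red, green, blue), "z_map" (480x640 float32, m along the optical axis (not along the pixel's ray), 0 where there is no reading), "fx", "fy", "cx", "cy" (pixels), "distortion" ([k1, k2, p1, p2, k3] as OpenCV has them; the pictures are not rectified), "rvec" (rotation vector, rad) and "tvec" (3), from world to camera coordinates, as OpenCV has them. Camera axes: x right, y down, z forward; pixel columns grow to the right and rows downward; lengths in m; the calibration is good to about 2 mm. A picture is of the moment at which its call begins.
- close_job(): hands the job in; it is judged then, once.
The state is a dict: "t": time; "q": joint angles; "dq": joint speeds; "joint_torque": joint torques, N m; "tool_pos": TCP position; "orientation": TCP orientation; "force": force on the tool from outside, world axes, zero at the start; "wrist_torque": the same for the moment, N m; "opening": finger opening in m; "gripper_force": force on a finger pad.
Only numpy, scipy, OpenCV 4.12 (cv2) and the standard library are available. Lean on these libraries where they do the work, as an engineer would, in place of code of your own. Each camera call takes 0.05 s, during which the arm holds its last target. There are 200 camera calls.

### The job

The worn cap sits loose in the socket of the air sampler: lift it out and drop it into the jug. Then take the new cap, which stands on the worktop, set it upright in the socket and press it straight down past its click until its flange lies flush on the collar; keep pressing with a firm push of about 10 newtons and finish like that, still pressing the cap down. Do not knock over or shove the jug, the petri dish or the tape roll.

Things in the scene. Friction and masses are not known exactly. Their poses are not given: they have to be found in the camera images.
- sampler: air sampler, fixed: a flat white foot 124 x 108 x 16 mm with an upright round grey collar, 74 mm outer diameter, top 46 mm above the worktop. In the collar a round socket, 48 mm wide and 29 mm deep, with three sprung steel catches in its wall, noses 8 mm below the collar's top. Origin on the worktop under the socket's axis, z up
- seat (a point): centre of the socket's mouth, level with the collar's top; z up. A new cap set in the socket rests on the catches with its flange about 13 mm above this level; pushed down, the resistance grows to about 7 to 15 N with the flange some 6 to 8 mm above, then drops suddenly as the catches spring in over the bead and pull the cap down; the flange stops on the collar
- fresh_cap: the new cap, white plastic, 66 mm tall, 120 g, upright on the worktop: a plug (27 mm long, foot 33 mm wide, a cone up to a 44 mm snap bead 13 to 15 mm above the foot, a 37 mm neck, a 45 mm shoulder under the flange), a round flange of 57 mm (27 to 32 mm above the foot), on it an upright grip bar 36 mm long (x), 14 mm thick (y), 34 mm tall. Origin at the centre of the foot, z up along the cap
- fresh_cap_grip (a point): a point in the grip bar of the new cap, on its axis, 56 mm above its foot, 24 mm above the flange's upper face and 10 mm below the bar's top; axes as the cap: x along the bar, y through its 14 mm thickness, z up. When the cap is fully home this point lies 29 mm above point seat
- spent_cap: the worn cap, white plastic, same size, flange and grip bar as the new one, but its plug is a plain 36 mm stub without a bead; it starts loose in the sampler's socket, its flange on the collar, and lifts out freely. Origin at the centre of its foot, z up along the cap
- spent_cap_grip (a point): a point in the grip bar of the worn cap, on its axis, 56 mm above its foot, 24 mm above the flange's upper face and 10 mm below the bar's top; axes as the cap: x along the bar, y through its 14 mm thickness
- jug: open magenta plastic jug, 112 mm tall, loose, 0.5 kg, outer diameter 117 mm, with a handle on its -y side (reaching 75 mm from the origin). Origin on the worktop, 16 mm from the axis of the round vessel, which lies at y = +16 mm of the jug's frame
- jug_mouth (a point): centre of the jug's mouth, at the height of its rim (112 mm above the worktop); the mouth is about 100 mm wide, narrowing to 80 mm at the floor
- dish: petri dish with lid, 68 mm in diameter, 14 mm tall, loose bystander; origin at the centre of its underside
- tape: roll of tape lying flat, 68 mm in diameter, 19 mm tall, loose bystander; origin at the centre of its underside
Not all that is in view belongs to the job. Leave any blue or red look-alike of the spent_cap alone.

How it is judged:
On the way, in this order (a step that is already met when the one before it is completed fails the run):
1. the worn cap lies in the jug, let go (horizontal distance between spent_cap_grip and jug_mouth below 0.055 m and z of spent_cap_grip in the frame of jug_mouth between -0.115 and -0.015 m and contact force between the fingers and spent_cap below 0.1 N and linear speed of spent_cap below 0.05 m/s), for 0.2 s.
2. the new cap has snapped home, flange down on the collar (horizontal distance between fresh_cap_grip and seat below 0.005 m and z of fresh_cap_grip in the frame of seat below 0.031 m and angle between fresh_cap_grip's own z axis and vertical below 0.08 rad), for 0.2 s.
At the end, for the whole second after the job is handed in: The new cap is snapped home in the sampler's socket (flange within 2 mm of the collar, axis within 5 mm and upright within 0.08 rad) and the fingers still press it onto the sampler with more than 5 N; the worn cap lies inside the jug (all of step 2 and horizontal distance between spent_cap_grip and jug_mouth below 0.055 m and z of spent_cap_grip in the frame of jug_mouth between -0.115 and -0.015 m and contact force between fresh_cap and sampler above 5 N and contact force between the fingers and fresh_cap above 2 N); the arm keeps its last pose, push and grip.
It fails at once if the jug is tipped (0.35 rad) or shoved more than 40 mm (angle between jug's own z axis and vertical above 0.35 rad or distance of jug from where it was at the start of the episode above 0.04 m).
It fails at once if the petri dish is shoved more than 30 mm (distance of dish from where it was at the start of the episode above 0.03 m).
It fails at once if the tape roll is shoved more than 30 mm (distance of tape from where it was at the start of the episode above 0.03 m).
It also fails if it takes over 64 s, if anything falls off the work surface, if the arm or the gripper's body presses on something with over 40 N, if the wrist force passes 120 N, or if a joint passes its speed limit or range.

## Working session

There is one attempt and no reset: what is moved stays moved. The work goes in short steps, Python scripts to look and compute and a tool call to move; the robot and the scene stay as the last step left them, time stands still between calls to the robot, and variables do not carry over. Pictures are saved under pics/ and viewed, at most 10 in all, crops included, and the job is handed in when it is done.

Besides the shell and the picture viewer there is one more tool, called after "Request:" by a JSON object that holds its "op" and its "data", one argument or row to a line. move_arm: Moves the arm, as the interface text tells. Its arguments: {"type":"object","properties":{"plan":{"type":"array","items":{"type":"array","items":{"type":"number"}}},"force":{"type":"number"}},"required":["plan"]}

```bash
mkdir -p pics; cat > h.py <<'E'
import numpy as np, cv2
from plant import *
def world(c):
    R=cv2.Rodrigues(np.array(c["rvec"],float))[0]; t=np.array(c["tvec"],float).ravel()
    K=np.array([[c["fx"],0,c["cx"]],[0,c["fy"],c["cy"]],[0,0,1.]])
    h,w=c["z_map"].shape
    uv=np.stack(np.meshgrid(np.arange(w),np.arange(h)),-1).reshape(-1,1,2).astype(float)
    n=cv2.undistortPoints(uv,K,np.array(c["distortion"],float)).reshape(h,w,2)
    z=c["z_map"][...,None]
    P=np.concatenate([n*z,z],-1)
    W=(P-t)@R
    W[c["z_map"]==0]=np.nan
    return W
def save(c,n): cv2.imwrite(n,c["frame"][...,::-1])
E
python3 - <<'E'
from h import *
for n in("top","side"):
    c=read_camera(n); save(c,f"pics/{n}0.png"); np.savez(n+"0.npz",f=c["frame"],W=world(c)); print(n,c["fx"],-cv2.Rodrigues(np.array(c["rvec"],float))[0].T@np.array(c["tvec"],float).ravel())
print(read_state(),tips_ahead)
E
```

```text
top 537.1280974622838 [0.32586836 0.02665684 1.4508501 ]
side 468.55789641483267 [1.11184417 0.7396331  1.03858831]
{'t': 0.1, 'q': array([-1.26538939e+00,  1.31087680e-01,  1.48918588e+00, -1.89562671e-05,
        1.52296112e+00, -8.53952276e-02]), 'dq': array([ 2.53780367e-05, -5.40574710e-04, -3.37219612e-03, -4.67095004e-04,
       -4.94474146e-04,  2.95535255e-04]), 'joint_torque': array([ 1.84225964e-04, -5.61338961e+01, -4.93099165e+01,  7.70292641e-02,
        2.90281494e-02, -3.54107203e-05]), 'tool_pos': array([ 0.2284272 , -0.5542865 ,  0.22868258]), 'orientation': array([-3.08020845e+00, -6.09656566e-01,  3.12564461e-04]), 'force': array([ 0.27698877,  0.36244599, -0.72634658]), 'wrist_torque': array([0.01921773, 0.00574462, 0.00196109]), 'gripper_force': 0.0, 'opening': 0.09289366147351787} 0.011
```

View pics/top0.png

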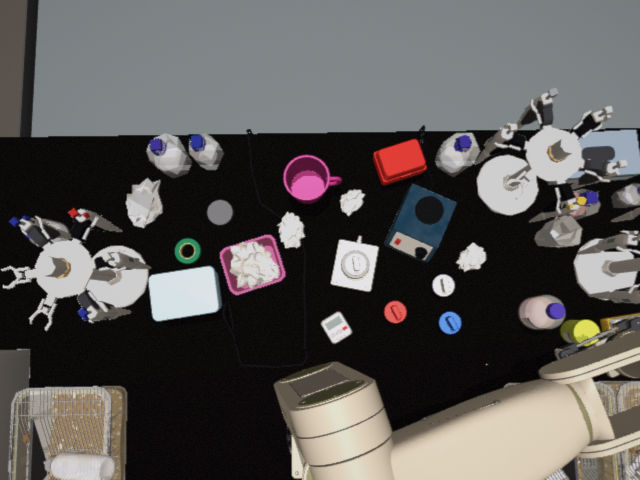

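View pics/side0.png

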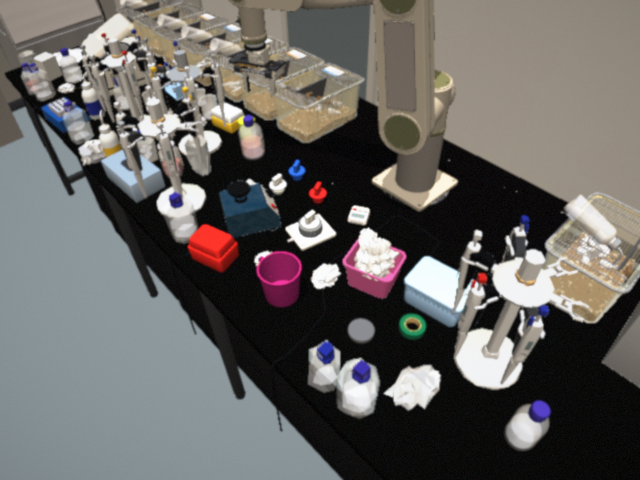

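The top view shows the sampler with the worn cap at (355,264). The round caps are white (443,285), red (395,312) and blue (450,323). White is the new cap, since red and blue are look-alikes. The jug is at (307,180), the dish at (220,212) and the tape at (187,250). Next I measure them and check a crop.

```bash
python3 - <<'E'
from h import *
d=np.load("top0.npz");f=d["f"];W=d["W"]
cv2.imwrite("pics/crop.png",cv2.resize(f[220:345,315:475,::-1],None,fx=4.5,fy=4.5,interpolation=cv2.INTER_CUBIC))
def reg(n,u0,u1,v0,v1,zlo,zhi,m=None):
    S=np.zeros(f.shape[:2],bool);S[v0:v1,u0:u1]=1
    S&=(W[...,2]>zlo)&(W[...,2]<zhi)
    if m is not None:S&=m
    p=W[S]; (c,s,a)=cv2.minAreaRect((p[:,:2]*1000).astype(np.float32)); b=cv2.boxPoints((c,s,a))
    e=b[1]-b[0];g=b[2]-b[1];L=e if np.hypot(*e)>np.hypot(*g) else g
    print(n,len(p),"mean",p.mean(0).round(4),"rect",np.round(c,1),np.round(s,1),"longdir",np.degrees(np.arctan2(L[1],L[0])).round(1)%180)
wh=f.min(2)>90
for n,b in dict(spent=(335,378,240,290),fresh=(430,460,270,300)).items():
    w=W[b[2]:b[3],b[0]:b[1],2]; print(n,"zmax",np.nanmax(w).round(4),np.nanpercentile(w,[50,90,99]).round(4))
reg("spentbar",335,378,240,290,.072,.095)
reg("spentflange",335,378,240,290,.049,.056)
reg("collar",335,378,240,290,.040,.0485)
reg("foot",325,385,230,300,.010,.022)
reg("freshbar",428,460,270,300,.055,.08)
reg("freshfl",428,460,270,300,.026,.04)
reg("red",380,412,298,325,.055,.08)
reg("jugrim",270,350,150,210,.106,.12)
reg("jugrim noh",270,330,150,210,.106,.12)
reg("dish",200,240,195,230,.008,.02)
reg("tape",170,205,235,268,.012,.025)
for n,b in dict(balance=(385,460,180,265),basket=(215,290,230,300),tissue=(335,370,185,220),tissue2=(275,308,208,255),meter=(318,355,308,345)).items():
    w=W[b[2]:b[3],b[0]:b[1]];k=w[...,2]>.01;print(n,w[k].min(0).round(3),w[k].max(0).round(3))
E
```

```text
spent zmax 0.0892 [0.0156 0.0506 0.0851]
fresh zmax 0.0706 [0.0019 0.0499 0.068 ]
spentbar 84 mean [ 0.4334 -0.0629  0.0826] rect [433.8 -62.9] [35.9 15.1] longdir 6.6
spentflange 196 mean [ 0.4322 -0.0636  0.0515] rect [430.8 -64.7] [64.2 68.7] longdir 173.8
collar 284 mean [ 0.4321 -0.0614  0.0452] rect [432.5 -62. ] [71.  71.1] longdir 178.4
foot 1128 mean [ 0.4331 -0.0625  0.015 ] rect [440.7 -71.7] [121.  141.6] longdir 167.6
freshbar 82 mean [ 0.3754 -0.2937  0.064 ] rect [ 375.7 -294. ] [34.5 14.4] longdir 4.9
freshfl 239 mean [ 0.3753 -0.2928  0.0309] rect [ 375.7 -294.3] [56.2 53. ] longdir 88.1
red 80 mean [ 0.3082 -0.165   0.064 ] rect [ 308.3 -165.4] [35.  14.2] longdir 22.6
jugrim 257 mean [0.6552 0.0623 0.1107] rect [652.8  61. ] [112.5 115.3] longdir 179.0
jugrim noh 257 mean [0.6552 0.0623 0.1107] rect [652.8  61. ] [112.5 115.3] longdir 179.0
dish 451 mean [0.5827 0.2995 0.0129] rect [591.7 302.5] [85.9 65.8] longdir 17.8
tape 344 mean [0.4778 0.3846 0.0181] rect [478.4 384.1] [66.6 66.5] longdir 62.6
balance [ 0.434 -0.346  0.01 ] [ 0.665 -0.143  0.158]
basket [0.347 0.109 0.01 ] [0.531 0.305 0.156]
tissue [ 0.575 -0.094  0.01 ] [ 0.638 -0.028  0.044]
tissue2 [0.458 0.071 0.01 ] [0.578 0.149 0.1  ]
meter [ 0.231 -0.048  0.01 ] [0.309 0.036 0.026]
```

View pics/crop.png

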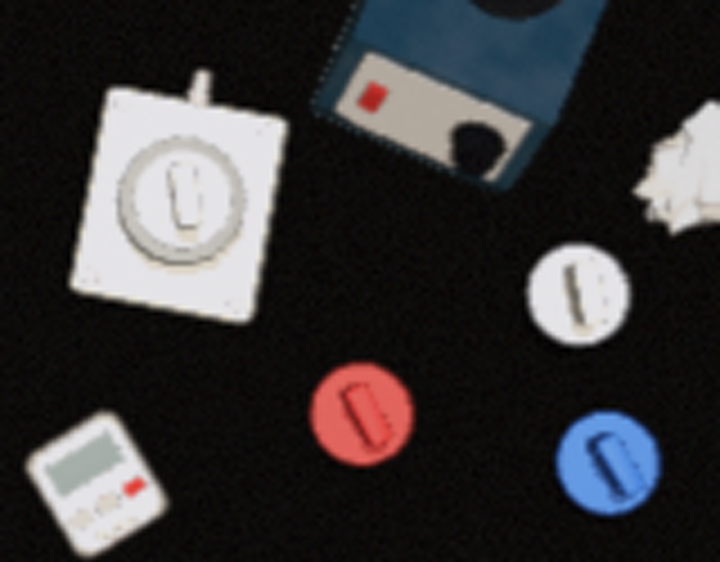

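The crop confirms it. The worn cap is in the collar at crop (183,197) with the same bar angle as in the fit, and the plain white new cap on the worktop is at (578,295). The heights (0.085/0.066 tops) and sizes match the description. I'm moving above the worn cap.

Request:
{"op": "move_arm", "data": {
  "plan": [
    [0,0,0.88,0,0,-0.7,93],
    [0,0,0.88,0,0,-0.7,93],
    [0,0,0.88,0,0,0,93],
    [0,0,0,0.56,-1,0,93],
    [0,0,0,0.56,-1,0,93],
    [0,0,0,0.56,-1,0,93],
    [0,0,0,0.56,-1,0,93],
    [0,0,0,0.56,-1,0,93],
    [0,0,0,0.56,-1,0,93],
    [0,0,0,0.56,-1,0,93]
  ]
}}

```text
t: 1.1
tool_pos: [0.3061, -0.3684, 0.2642]
orientation: [-3.136, -0.179, 0.0]
force: [0.4, -0.7, 0.1]
opening: 0.0926
gripper_force: 0.0
```

Request:
{"op": "move_arm", "data": {
  "plan": [
    [0,0,0,0.56,-1,0,93],
    [0,0,0,0.56,-1,0,93],
    [0,0,0,0.56,-1,0,93],
    [0,0,0,0.56,-1,0,93],
    [0,0,0,0.56,-1,0,93],
    [0,0,0,0.56,-1,0,93],
    [0,0,0,0.56,-1,0,93],
    [0,0,0,0.56,-1,0,93],
    [0,0,0,0.56,-1,0,93],
    [0,0,0,0.56,-1,0,93]
  ]
}}

```text
t: 2.1
tool_pos: [0.4166, -0.1042, 0.2643]
orientation: [-3.136, -0.179, 0.001]
force: [0.6, -0.8, 0.9]
opening: 0.0931
gripper_force: 0.0
```

Request:
{"op": "move_arm", "data": {
  "plan": [
    [0,0,0,0.45,-0.78,0,93],
    [0,0,0,0.44,-0.79,0,93],
    [0,0,0,0,0,0.8,93],
    [0,0,0,0,0,0.8,93],
    [0,0,0,0,0,0.8,93],
    [0,0,0,0,0,0.6,93],
    [0,0,0,0,0,0,93],
    [0,0,0,0,0,0,93],
    [0,0,0,0,0,0,93],
    [0,0,0,0,0,0,93]
  ]
}}

```text
t: 3.1
tool_pos: [0.4348, -0.0641, 0.1908]
orientation: [3.136, 0.179, 0.003]
force: [-0.6, 0.5, 0.6]
opening: 0.0929
gripper_force: 0.0
```

```bash
cat >> h.py <<'E'
from scipy.spatial.transform import Rotation as Ro
def need(tgt,bar_deg,s=None):
    s=s or read_state(); R=Ro.from_rotvec(s["orientation"]).as_matrix()
    yaw=np.degrees(np.arctan2(R[1,0],R[0,0])); dy=((bar_deg-yaw+90)%180)-90
    Rn=Ro.from_euler("z",dy,degrees=True).as_matrix()@R
    print("t",round(s["t"],2),"pos",s["tool_pos"].round(4),"toolz",R[:,2].round(4),"yaw",yaw.round(2),"F",s["force"].round(2),"open",round(s["opening"],4),"gf",round(s["gripper_force"],2))
    print("turn z units",(-dy/6).round(3)," shift units after turn",(Rn.T@(np.array(tgt)-s["tool_pos"])/.025).round(3))
def bar(W,zlo,zhi,c,r=.03):
    S=(W[...,2]>zlo)&(W[...,2]<zhi)&(np.hypot(W[...,0]-c[0],W[...,1]-c[1])<r); p=W[S]
    q=cv2.minAreaRect((p[:,:2]*1000).astype(np.float32)); b=cv2.boxPoints(q);e=b[1]-b[0];g=b[2]-b[1];L=e if np.hypot(*e)>np.hypot(*g) else g
    print("n",len(p),"mean",p.mean(0).round(4),"rect",np.round(q[0],1),np.round(q[1],1),"dir",np.degrees(np.arctan2(L[1],L[0])).round(1)%180)
E
python3 - <<'E'
from h import *
c=read_camera("wrist"); save(c,"pics/w1.png"); W=world(c)
bar(W,.072,.095,(.4336,-.063)); bar(W,.079,.09,(.4336,-.063)); bar(W,.047,.056,(.4336,-.063),.04); bar(W,.04,.0485,(.4336,-.063),.045)
need((.4336,-.063,.069),6.6)
E
```

```text
n 891 mean [ 0.4367 -0.0645  0.084 ] rect [434.9 -64.3] [35.8 14.6] dir 6.8
n 850 mean [ 0.436  -0.0646  0.0844] rect [434.9 -64.3] [35.8 14.6] dir 7.0
n 2596 mean [ 0.438  -0.0641  0.0508] rect [435.5 -64.5] [68.7 67.9] dir 36.3
n 2086 mean [ 0.4405 -0.0639  0.0458] rect [435.2 -64.8] [72.6 72.5] dir 6.1
t 3.15 pos [ 0.4348 -0.0641  0.1907] toolz [ 1.7e-03 -4.0e-04 -1.0e+00] yaw 6.54 F [ 0.37 -0.84 -0.22] open 0.0933 gf 0.0
turn z units -0.009  shift units after turn [-0.05  -0.051  4.868]
```

View pics/w1.png

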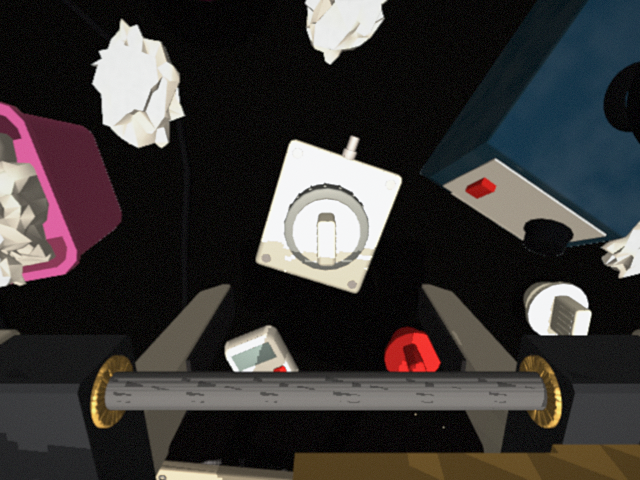

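The wrist view shows the worn cap's bar upright at (326,240), centred between the fingers; the balance's nearest corner is at (423,175). I check that the gripper body clears it at grasp depth, here and at the new cap.

```bash
python3 - <<'E'
from h import *
c=read_camera("wrist");Ww=world(c).reshape(-1,3);Wt=np.load("top0.npz")["W"].reshape(-1,3);Ws=np.load("side0.npz")["W"].reshape(-1,3)
for nm,W in(("w",Ww),("t",Wt),("s",Ws)):
  for x,y,a in((.435,-.0643,6.8),(.3757,-.294,4.9)):
    a=np.radians(a);d=W-[x,y,0];u=d[:,0]*np.cos(a)+d[:,1]*np.sin(a);v=-d[:,0]*np.sin(a)+d[:,1]*np.cos(a)
    k=(abs(u)<.05)&(abs(v)<.11)&(np.hypot(u,v)>.045)&(W[:,2]<.15);k2=(abs(u)<.02)&(abs(v)<.07)&(np.hypot(u,v)>.042)&(W[:,2]<.15)
    print(nm,x,"body zone zmax",W[k,2].max().round(3) if k.any() else None,"finger zone",W[k2,2].max().round(3) if k2.any() else None)
k=(Wt[:,0]>.44)&(Wt[:,0]<.66)&(Wt[:,1]<-.15)&(Wt[:,1]>-.34);print("balance z pct",np.nanpercentile(Wt[k,2],[50,90,98]).round(3))
E
```

```text
w 0.435 body zone zmax 0.086 finger zone 0.018
w 0.3757 body zone zmax 0.028 finger zone 0.002
t 0.435 body zone zmax 0.084 finger zone 0.023
t 0.3757 body zone zmax 0.034 finger zone 0.007
s 0.435 body zone zmax 0.088 finger zone 0.02
s 0.3757 body zone zmax 0.032 finger zone 0.005
balance z pct [0.088 0.142 0.151]
```

Clear at 0.126. Next: descend, grip, lift.

Request:
{"op": "move_arm", "data": {
  "plan": [
    [0,0,0,0,0,0.8,93],
    [0,0,0,0,0,0.8,93],
    [0,0,0,0,0,0.8,93],
    [0,0,0,0,0,0.8,60],
    [0,0,0,0,0,0.8,60],
    [0,0,0,0,0,0.5,60],
    [0,0,0,0,0,0.35,60],
    [0,0,0,0,0,0,5],
    [0,0,0,0,0,0,5],
    [0,0,0,0,0,0,5]
  ],
  "force": 25
}}

```text
t: 4.2
tool_pos: [0.435, -0.0641, 0.0694]
orientation: [3.136, 0.179, 0.003]
force: [-0.0, 1.2, 1.2]
opening: 0.0418
gripper_force: 0.0
```

Request:
{"op": "move_arm", "data": {
  "plan": [
    [0,0,0,0,0,0,5],
    [0,0,0,0,0,0,5],
    [0,0,0,0,0,0,5],
    [0,0,0,0,0,0,5],
    [0,0,0,0,0,-0.3,5],
    [0,0,0,0,0,-0.5,5],
    [0,0,0,0,0,-0.7,5],
    [0,0,0,0,0,-0.7,5],
    [0,0,0,0,0,-0.8,5],
    [0,0,0,0,0,-0.8,5]
  ]
}}

```text
t: 5.2
tool_pos: [0.4341, -0.0638, 0.1652]
orientation: [3.136, 0.18, 0.001]
force: [-0.1, 0.8, -0.9]
opening: 0.0137
gripper_force: 25.0
```

```bash
python3 - <<'E'
from h import *
need((.653,.0615,.19),6.8)
E
```

```text
t 5.2 pos [ 0.4341 -0.0638  0.1652] toolz [ 5.e-04 -1.e-04 -1.e+00] yaw 6.56 F [-0.15  0.83 -0.9 ] open 0.0137 gf 25.0
turn z units -0.041  shift units after turn [ 9.287 -3.94  -0.99 ]
```

Request:
{"op": "move_arm", "data": {
  "plan": [
    [0,0,0,0,0,-0.6,5],
    [0,0,0,0.4,-0.2,-0.6,5],
    [0,0,0,0.8,-0.35,-0.1,5],
    [0,0,0,1,-0.42,0,5],
    [0,0,0,1,-0.42,0,5],
    [0,0,0,1,-0.42,0,5],
    [0,0,0,1,-0.42,0,5],
    [0,0,0,1,-0.42,0,5],
    [0,0,0,1,-0.42,0,5],
    [0,0,0,0.9,-0.38,0,5]
  ]
}}

```text
t: 6.2
tool_pos: [0.6264, 0.0457, 0.1962]
orientation: [-3.136, -0.18, 0.0]
force: [-1.6, -0.4, -1.6]
opening: 0.0135
gripper_force: 25.0
```

Request:
{"op": "move_arm", "data": {
  "plan": [
    [0,0,0,0.7,-0.3,0,5],
    [0,0,0,0.49,-0.2,0,5],
    [0,0,0,0,0,0,5],
    [0,0,0,0,0,0,5],
    [0,0,0,0,0,0,5],
    [0,0,0,0,0,0,5],
    [0,0,0,0,0,0,5],
    [0,0,0,0,0,0,5],
    [0,0,0,0,0,0,5],
    [0,0,0,0,0,0,5]
  ]
}}

```text
t: 7.2
tool_pos: [0.6536, 0.0607, 0.1959]
orientation: [3.136, 0.179, -0.0]
force: [-0.5, -0.2, -1.3]
opening: 0.0137
gripper_force: 25.0
```

```bash
python3 - <<'E'
from h import *
c=read_camera("wrist"); save(c,"pics/w2.png"); W=world(c);hs=cv2.cvtColor(c["frame"],cv2.COLOR_RGB2HSV)
m=(hs[...,0]>145)&(hs[...,0]<175)&(hs[...,1]>120)&(W[...,2]>.108)&(W[...,2]<.116)&(np.hypot(W[...,0]-.653,W[...,1]-.061)<.075)
p=W[m];A=np.c_[2*p[:,:2],np.ones(len(p))];s=np.linalg.lstsq(A,(p[:,:2]**2).sum(1),rcond=None)[0];print("rim circle",len(p),s[:2],np.sqrt(s[2]+s[:2]@s[:2]),p.min(0),p.max(0))
need((.653,.061,.092),6.6)
E
```

```text
rim circle 2652 [0.65385288 0.05921469] 0.055711501152907225 [0.60729672 0.00066121 0.1080051 ] [0.7117993  0.11764436 0.11429084]
t 7.25 pos [0.6536 0.0607 0.1959] toolz [ 0. -0. -1.] yaw 6.55 F [-0.27  0.84 -1.52] open 0.0136 gf 25.0
turn z units -0.008  shift units after turn [-0.023 -0.014  4.156]
```

View pics/w2.png

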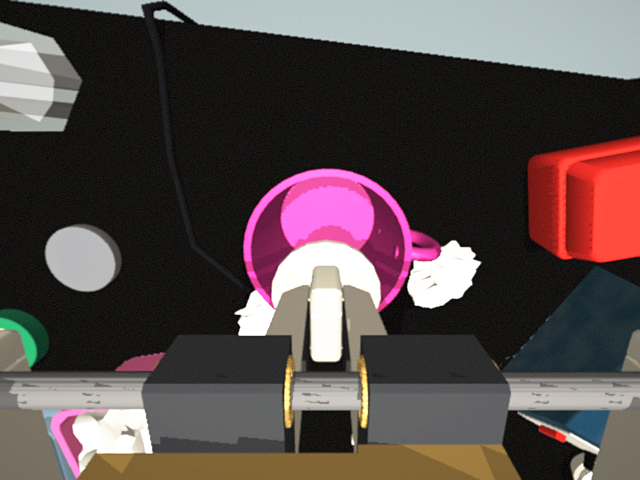

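The wrist view shows the cap held at (325,290), over the middle of the jug mouth at (327,240). Rim fit: 111 mm across, centre within 2 mm of the tool. I lower it and release with a small opening.

Request:
{"op": "move_arm", "data": {
  "plan": [
    [0,0,0,0,0,0.6,5],
    [0,0,0,0,0,0.8,5],
    [0,0,0,0,0,0.8,5],
    [0,0,0,0,0,0.8,5],
    [0,0,0,0,0,0.7,5],
    [0,0,0,0,0,0.4,5],
    [0,0,0,0,0,0,5],
    [0,0,0,0,0,0,5],
    [0,0,0,0,0,0,32],
    [0,0,0,0,0,0,32]
  ]
}}

```text
t: 8.25
tool_pos: [0.6548, 0.0608, 0.0952]
orientation: [3.136, 0.179, 0.005]
force: [-0.4, 0.8, -0.3]
opening: 0.0252
gripper_force: 0.0
```

Request:
{"op": "move_arm", "data": {
  "plan": [
    [0,0,0,0,0,0,32],
    [0,0,0,0,0,0,32],
    [0,0,0,0,0,-0.5,32],
    [0,0,0,0,0,-0.8,32],
    [0,0,0,0,0,-0.9,32],
    [0,0,0,0,0,-1,32],
    [0,0,0,0,0,-1,32],
    [0,0,0,0,0,-1,32],
    [0,0,0,0,0,-1,32],
    [0,0,0,0,0,-0.6,32]
  ]
}}

```text
t: 9.25
tool_pos: [0.6545, 0.0608, 0.2673]
orientation: [3.136, 0.18, 0.006]
force: [0.3, -0.1, 0.1]
opening: 0.0319
gripper_force: 0.0
```

```bash
python3 - <<'E'
from h import *
c=read_camera("wrist"); save(c,"pics/w3.png")
need((.3757,-.294,.2),4.9)
W=world(c);f=c["frame"];k=(f.min(2)>120)&(np.hypot(W[...,0]-.653,W[...,1]-.061)<.05)&(W[...,2]<.115);print(k.sum(),W[k].mean(0),W[k].max(0))
E
```

```text
t 9.3 pos [0.6552 0.0608 0.2694] toolz [ 6.8e-03  1.0e-04 -1.0e+00] yaw 6.55 F [ 0.04 -0.26  3.33] open 0.0319 gf 0.0
turn z units 0.275  shift units after turn [-12.369  13.185   2.701]
3639 [0.65369456 0.05834431 0.02841563] [0.69704697 0.10317724 0.07263313]
```

View pics/w3.png

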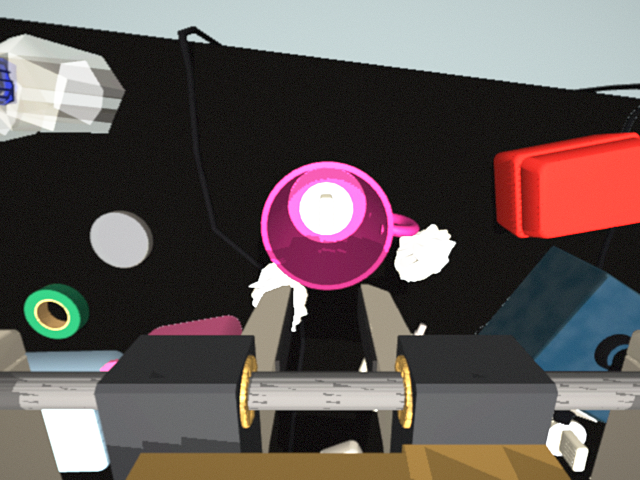

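The worn cap stands in the jug at (326,208), and the jug hasn't moved. Next, over to the new cap.

Request:
{"op": "move_arm", "data": {
  "plan": [
    [0,0,0.27,0,0,0,50],
    [0,0,0,-0.5,0.5,0,80],
    [0,0,0,-0.94,1,0,93],
    [0,0,0,-0.94,1,0,93],
    [0,0,0,-0.94,1,0,93],
    [0,0,0,-0.94,1,0,93],
    [0,0,0,-0.94,1,0,93],
    [0,0,0,-0.94,1,0,93],
    [0,0,0,-0.94,1,0,93],
    [0,0,0,-0.94,1,0,93]
  ]
}}

```text
t: 10.3
tool_pos: [0.4704, -0.1687, 0.2613]
orientation: [-3.137, -0.133, 0.004]
force: [0.7, -0.1, 1.1]
opening: 0.0929
gripper_force: 0.0
```

Request:
{"op": "move_arm", "data": {
  "plan": [
    [0,0,0,-0.94,1,0,93],
    [0,0,0,-0.94,1,0,93],
    [0,0,0,-0.94,1,0,93],
    [0,0,0,-0.9,1,0,93],
    [0,0,0,-0.6,0.7,0.6,93],
    [0,0,0,0,0,0.9,93],
    [0,0,0,0,0,0.9,93],
    [0,0,0,0,0,0.8,93],
    [0,0,0,0,0,0,93],
    [0,0,0,0,0,0,93]
  ]
}}

```text
t: 11.3
tool_pos: [0.374, -0.2939, 0.1824]
orientation: [-3.137, -0.134, 0.003]
force: [-0.9, -0.4, 0.8]
opening: 0.0929
gripper_force: 0.0
```

```bash
python3 - <<'E'
from h import *
c=read_camera("wrist"); save(c,"pics/w4.png"); W=world(c)
bar(W,.055,.08,(.3757,-.294));bar(W,.026,.04,(.3757,-.294),.04)
need((.3757,-.294,.05),4.9)
E
```

```text
n 817 mean [ 0.3783 -0.2962  0.0651] rect [ 377.  -296.3] [36.  15.2] dir 8.4
n 2362 mean [ 0.3798 -0.2959  0.032 ] rect [ 377.2 -296.3] [55.3 56.1] dir 97.9
t 11.35 pos [ 0.3746 -0.2945  0.1835] toolz [-3.e-04  3.e-04 -1.e+00] yaw 4.91 F [-0.45  0.35  0.38] open 0.0927 gf 0.0
turn z units 0.001  shift units after turn [ 0.047 -0.013  5.342]
```

Request:
{"op": "move_arm", "data": {
  "plan": [
    [0,0,-0.43,0,0,0,93],
    [0,0,0,0.09,0.08,0.8,93],
    [0,0,0,0,0,0.8,80],
    [0,0,0,0,0,0.8,60],
    [0,0,0,0,0,0.8,50],
    [0,0,0,0,0,0.8,50],
    [0,0,0,0,0,0.8,50],
    [0,0,0,0,0,0.5,50],
    [0,0,0,0,0,0,5],
    [0,0,0,0,0,0,5]
  ],
  "force": 50
}}

```text
t: 12.35
tool_pos: [0.3776, -0.2966, 0.0518]
orientation: [3.134, 0.206, 0.001]
force: [0.1, 0.4, -0.0]
opening: 0.0383
gripper_force: 0.0
```

Request:
{"op": "move_arm", "data": {
  "plan": [
    [0,0,0,0,0,0,5],
    [0,0,0,0,0,0,5],
    [0,0,0,0,0,0,5],
    [0,0,0,0,0,0,5],
    [0,0,0,0,0,-0.4,5],
    [0,0,0,0,0,-0.8,5],
    [0,0,0,0,0,-0.9,5],
    [0,0,0,0,0,-0.9,5],
    [0,0,0,0,0,-0.9,5],
    [0,0,0,0,0,-0.9,5]
  ]
}}

```text
t: 13.35
tool_pos: [0.3769, -0.296, 0.1723]
orientation: [-3.135, -0.206, 0.0]
force: [0.5, 0.0, -1.7]
opening: 0.0138
gripper_force: 50.0
```

```bash
python3 - <<'E'
from h import *
need((.4352,-.0645,.16),6.8)
E
```

```text
t 13.35 pos [ 0.3769 -0.296   0.1723] toolz [-1.e-04  1.e-04 -1.e+00] yaw 7.51 F [ 0.49  0.01 -1.68] open 0.0138 gf 49.98
turn z units 0.118  shift units after turn [ 3.411 -8.921  0.491]
```

Request:
{"op": "move_arm", "data": {
  "plan": [
    [0,0,0.12,0,-0.5,-0.6,5],
    [0,0,0,0,-0.95,0,5],
    [0,0,0,0,-1,0,5],
    [0,0,0,0.2,-1,0,5],
    [0,0,0,0.5,-1,0,5],
    [0,0,0,0.6,-1,0,5],
    [0,0,0,0.6,-1,0,5],
    [0,0,0,0.6,-1,0,5],
    [0,0,0,0.5,-0.9,0,5],
    [0,0,0,0.41,-0.57,0,5]
  ]
}}

```text
t: 14.35
tool_pos: [0.4354, -0.0631, 0.1864]
orientation: [-3.136, -0.188, -0.0]
force: [0.2, 0.1, -0.9]
opening: 0.0139
gripper_force: 50.0
```

Request:
{"op": "move_arm", "data": {
  "plan": [
    [0,0,0,0,0,0.7,5],
    [0,0,0,0,0,0.7,5],
    [0,0,0,0,0,0,5],
    [0,0,0,0,0,0,5],
    [0,0,0,0,0,0,5],
    [0,0,0,0,0,0,5],
    [0,0,0,0,0,0,5],
    [0,0,0,0,0,0,5],
    [0,0,0,0,0,0,5],
    [0,0,0,0,0,0,5]
  ]
}}

```text
t: 15.35
tool_pos: [0.4353, -0.0647, 0.1509]
orientation: [-3.136, -0.186, -0.0]
force: [0.1, -0.0, -0.9]
opening: 0.0134
gripper_force: 50.0
```

```bash
python3 - <<'E'
from h import *
s=read_state();tp=s["tool_pos"]
c=read_camera("wrist"); save(c,"pics/w5.png"); W=world(c)
# held bar top (grip+10mm => TCP+~16..18), flange, collar ring
bar(W,tp[2]+.008,tp[2]+.022,tp[:2],.022)
def circ(n,zlo,zhi,r0,r1):
    rr=np.hypot(W[...,0]-.4352,W[...,1]+.0645);m=(W[...,2]>zlo)&(W[...,2]<zhi)&(rr>r0)&(rr<r1)
    mm=m.astype(np.uint8);p=W[m]
    if len(p)<20: print(n,len(p));return
    h=cv2.convexHull((p[:,:2]*1000).astype(np.float32)); print(n,len(p),"minenc",np.round(cv2.minEnclosingCircle(h)[0],1),cv2.minEnclosingCircle(h)[1],"z",np.median(p[:,2]).round(4),p.min(0).round(3),p.max(0).round(3))
circ("flange",tp[2]-.026,tp[2]-.012,0,.034)
circ("collar",.042,.05,.022,.042)
need((.4352,-.0645,.16),6.8)
E
```

```text
n 3311 mean [ 0.4391 -0.0646  0.1651] rect [436.7 -60.9] [35.6 35.9] dir 158.8
flange 3476 minenc [434.7 -65. ] 28.493375778198242 z 0.1312 [ 0.424 -0.093  0.125] [ 0.463 -0.037  0.139]
collar 2548 minenc [435.1 -64.7] 36.73686218261719 z 0.0458 [ 0.417 -0.101  0.042] [ 0.472 -0.028  0.049]
t 15.4 pos [ 0.4353 -0.0648  0.1509] toolz [ 0. -0. -1.] yaw 6.79 F [-0.66 -0.05 -1.37] open 0.0134 gf 49.98
turn z units -0.002  shift units after turn [-0.001 -0.011 -0.363]
```

View pics/w5.png

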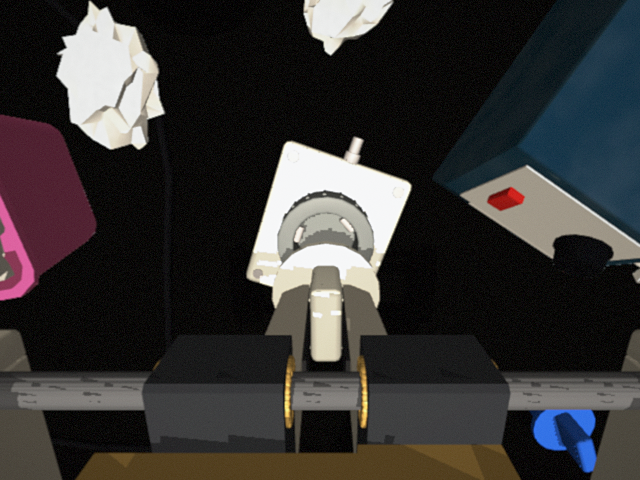

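The wrist view shows the socket at (327,230) below the held cap, flange at (325,275). Circle fits put flange and collar axes within 0.5 mm of each other. Lowering to just above the catches.

Request:
{"op": "move_arm", "data": {
  "plan": [
    [0,0,0,0,0,0.4,5],
    [0,0,0,0,0,0.5,5],
    [0,0,0,0,0,0.5,5],
    [0,0,0,0,0,0.4,5],
    [0,0,0,0,0,0.3,5],
    [0,0,0,0,0,0.2,5],
    [0,0,0,0,0,0.15,5],
    [0,0,0,0,0,0,5],
    [0,0,0,0,0,0,5],
    [0,0,0,0,0,0,5]
  ]
}}

```text
t: 16.4
tool_pos: [0.4356, -0.0648, 0.0901]
orientation: [3.136, 0.186, 0.001]
force: [-0.2, -0.6, -1.0]
opening: 0.0136
gripper_force: 50.0
```

Request:
{"op": "move_arm", "data": {
  "plan": [
    [0,0,0,0,0,0.05,5],
    [0,0,0,0,0,0.05,5],
    [0,0,0,0,0,0.05,5],
    [0,0,0,0,0,0.05,5],
    [0,0,0,0,0,0.05,5],
    [0,0,0,0,0,0.05,5],
    [0,0,0,0,0,0,5],
    [0,0,0,0,0,0,5],
    [0,0,0,0,0,0,5],
    [0,0,0,0,0,0,5]
  ]
}}

```text
t: 17.4
tool_pos: [0.4358, -0.0648, 0.0826]
orientation: [3.136, 0.186, 0.002]
force: [0.9, 1.6, 5.1]
opening: 0.0134
gripper_force: 50.0
```

Contact with the catches came where expected. Pressing on slowly.

Request:
{"op": "move_arm", "data": {
  "plan": [
    [0,0,0,0,0,0.04,5],
    [0,0,0,0,0,0.04,5],
    [0,0,0,0,0,0.04,5],
    [0,0,0,0,0,0.04,5],
    [0,0,0,0,0,0.04,5],
    [0,0,0,0,0,0,5],
    [0,0,0,0,0,0,5],
    [0,0,0,0,0,0,5],
    [0,0,0,0,0,0,5],
    [0,0,0,0,0,0,5]
  ]
}}

```text
t: 18.4
tool_pos: [0.4364, -0.065, 0.0785]
orientation: [3.135, 0.186, 0.004]
force: [-1.0, 0.3, 11.3]
opening: 0.0138
gripper_force: 50.0
```

Request:
{"op": "move_arm", "data": {
  "plan": [
    [0,0,0,0,0,0.04,5],
    [0,0,0,0,0,0.04,5],
    [0,0,0,0,0,0.04,5],
    [0,0,0,0,0,0.04,5],
    [0,0,0,0,0,0.04,5],
    [0,0,0,0,0,0,5],
    [0,0,0,0,0,0,5],
    [0,0,0,0,0,0,5],
    [0,0,0,0,0,0,5],
    [0,0,0,0,0,0,5]
  ]
}}

```text
t: 19.4
tool_pos: [0.4347, -0.0646, 0.0715]
orientation: [-3.136, -0.186, 0.002]
force: [2.6, -0.8, -11.1]
opening: 0.0137
gripper_force: 50.0
```

It clicked: force dropped to −11 N and the cap was pulled down. Now pressing down on the flange.

Request:
{"op": "move_arm", "data": {
  "plan": [
    [0,0,0,0,0,0.03,5],
    [0,0,0,0,0,0.03,5],
    [0,0,0,0,0,0.03,5],
    [0,0,0,0,0,0.03,5],
    [0,0,0,0,0,0,5],
    [0,0,0,0,0,0,5],
    [0,0,0,0,0,0,5],
    [0,0,0,0,0,0,5],
    [0,0,0,0,0,0,5],
    [0,0,0,0,0,0,5]
  ]
}}

```text
t: 20.4
tool_pos: [0.4357, -0.0649, 0.0706]
orientation: [3.136, 0.186, 0.001]
force: [-5.7, 1.9, 9.1]
opening: 0.0135
gripper_force: 50.0
```

Request:
{"op": "move_arm", "data": {
  "plan": [
    [0,0,0,-0.02,0,0.01,5],
    [0,0,0,0,0,0,5],
    [0,0,0,0,0,0,5],
    [0,0,0,0,0,0,5],
    [0,0,0,0,0,0,5],
    [0,0,0,0,0,0,5],
    [0,0,0,0,0,0,5],
    [0,0,0,0,0,0,5],
    [0,0,0,0,0,0,5],
    [0,0,0,0,0,0,5]
  ]
}}

```text
t: 21.4
tool_pos: [0.4356, -0.0649, 0.0706]
orientation: [3.136, 0.186, 0.002]
force: [-4.5, 2.9, 7.7]
opening: 0.0136
gripper_force: 50.0
```

```bash
python3 - <<'E'
from h import *
c=read_camera("wrist"); save(c,"pics/w6.png"); W=world(c)
rr=np.hypot(W[...,0]-.4352,W[...,1]+.0645)
for n,a,b,r0,r1 in(("flange",.0485,.07,.020,.027),("collar",.040,.0485,.031,.036)):
    p=W[(W[...,2]>a)&(W[...,2]<b)&(rr>r0)&(rr<r1)&(W[...,0]>.44)];print(n,len(p),np.median(p[:,2]).round(4))
need((.4352,-.0645,.07),6.8)
E
```

```text
flange 1635 0.051
collar 1725 0.0458
t 21.45 pos [ 0.4356 -0.0649  0.0706] toolz [ 1.5e-03 -3.0e-04 -1.0e+00] yaw 6.8 F [-4.16  2.48  8.76] open 0.0136 gf 49.99
turn z units 0.0  shift units after turn [-0.015 -0.019  0.023]
```

View pics/w6.png

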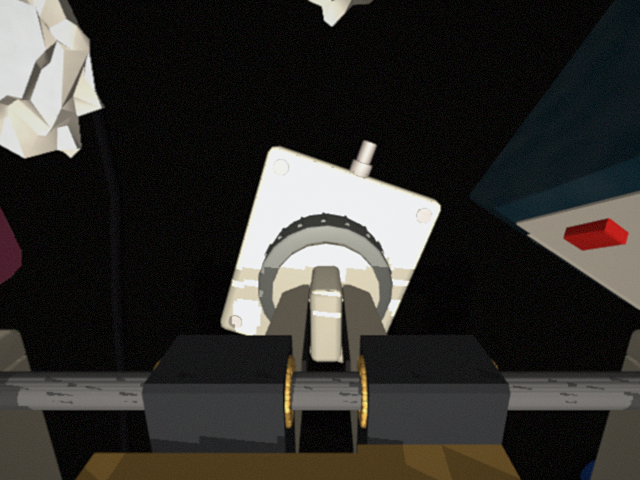

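The flange top lies 5 mm above the collar, which is its own thickness, so it is flush (centred at (325,270)). I add a little push for margin.

Request:
{"op": "move_arm", "data": {
  "plan": [
    [0,0,0,0,0,0.02,5],
    [0,0,0,0,0,0,5],
    [0,0,0,0,0,0,5],
    [0,0,0,0,0,0,5],
    [0,0,0,0,0,0,5],
    [0,0,0,0,0,0,5],
    [0,0,0,0,0,0,5],
    [0,0,0,0,0,0,5],
    [0,0,0,0,0,0,5],
    [0,0,0,0,0,0,5]
  ]
}}

```text
t: 22.45
tool_pos: [0.4356, -0.0649, 0.0705]
orientation: [3.136, 0.186, 0.002]
force: [-7.1, 4.0, 14.8]
opening: 0.0139
gripper_force: 50.0
```

Request:
{"op": "move_arm", "data": {
  "plan": [
    [0,0,0,0,0,-0.01,5],
    [0,0,0,0,0,0,5],
    [0,0,0,0,0,0,5],
    [0,0,0,0,0,0,5],
    [0,0,0,0,0,0,5],
    [0,0,0,0,0,0,5],
    [0,0,0,0,0,0,5],
    [0,0,0,0,0,0,5],
    [0,0,0,0,0,0,5],
    [0,0,0,0,0,0,5]
  ]
}}

```text
t: 23.45
tool_pos: [0.4356, -0.0649, 0.0705]
orientation: [3.136, 0.186, 0.002]
force: [-5.0, 1.8, 11.1]
opening: 0.0135
gripper_force: 50.0
```

```bash
python3 -c "
from plant import *
s=read_state();print(s['force'],s['tool_pos'])
if 8<s['force'][2]<16: print(close_job())"
```

```text
[-4.95904433  1.83126739 11.06723399] [ 0.43559274 -0.06492653  0.07053966]
the job is handed in; nothing more can be done
None
```

I handed the job in at about 23.5 s: the worn cap is in the jug, and the new cap is snapped flush in the socket and held down at about 11 N; no verdict came back.

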